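# Load the calibration disc into the reader's port

## Task

Calibrate the colour reader: with the fingertips, push the white calibration disc across the reader's deck until it drops into the round port and sits flat and fully down in it, then press the green start button all the way down, let go of it and leave everything clear. Only slide the disc, never lift it off the deck. Do not press the button before the disc is seated, and leave the black disc, the bottle, the jar and the tube rack where they are.

Things in the scene. Friction and masses are not known exactly. Their poses are not given: they have to be found in the camera images.
- reader: Benchtop colour reader, fixed to the bench, turned by some yaw. Origin at table height; its x axis points from the deck towards the console, y along the console. The flat grey deck spans x -90 to +50 mm and y -160 to +160 mm, its top 32 mm above the table. The white console behind it spans x +50 to +130 mm, same y, its top 50 mm above the table.
- port (a point): Centre of the mouth of the round port, level with the deck top (32 mm above the table), at x -20, y 0 mm of the reader. The port is a flat-bottomed recess with a blue floor and a small glass window at its centre, 48 mm across and 10 mm deep, with no raised rim.
- white_disc: Loose white ceramic disc, 44 mm across, 12 mm thick, about 45 g, lying flat on the deck to one side of the port (either side), 75 to 100 mm from it. Origin at the centre of its underside, z along its axis. Seated in the port it stands 2 mm proud of the deck.
- dark_disc: Loose black disc of the same size and origin, flat on the deck on the other side of the port. To be left alone.
- start (a joint): Travel of the green push button: 0 up, 0.006 m fully down; a spring returns it, fully down takes about 5 N.
- start_top (a point): Centre of the top face of the green button (32 mm across) on the console, at x +90, y +60 mm of the reader; it is pressed straight down.
- bottle: Amber bottle with white cap, 52 mm across, 100 mm tall, standing on the table beyond the reader's -y end. Origin at the centre of its underside.
- jar: Whitish translucent jar with blue lid, 60 mm across, 60 mm tall, standing on the table beyond the reader's -y end. Origin at the centre of its underside.
- rack: Orange rack of small capped tubes, 70 by 140 mm, 59 mm tall, on the table beyond the reader's +y end. Origin at the centre of its underside.
Things that resemble listed ones, but are neither listed nor needed, are in the scene too. Of the things shaped like the white_disc, the white one is meant.

How it is judged:
By the outcome, as a careful person would: the job done as asked, in the order asked, and still so for the second after the job is handed in, with the robot touching nothing.
It also fails if it takes over 40 s, if anything falls off the work surface, if the arm or the gripper's body presses on something with over 40 N, if the wrist force passes 120 N, or if a joint passes its speed limit or range.

## Robot

A 6-joint arm with a two-finger parallel gripper is mounted at the origin on the work surface. World frame = base frame: x ahead of the robot, y to its left, z up, the work surface at z = 0. Lengths are in mm, angles in rad, forces in N, time in s.
With the tool pointing down it reaches from about 400 to 925 mm from the base axis. Payload 3.4 kg.
Tool frame: the origin (TCP) lies midway between the tips of the shut fingers; the grasp point (between the pads) lies ctrl.grip_depth behind it (ctrl.grip_depth is the distance from the TCP to the grasp point, in mm); z points along the fingers, y is the direction in which the jaws open and shut (so a half turn about z gives the same grasp; the last joint's range is limited). The gripper opens to 85 mm and grips with 20 to 120 N. Pads are 22 mm wide; open, the fingers measure 114 mm over their backs; the gripper's body (76 mm by 85 mm) begins 54 mm behind the grasp point. The pads swing forward as they close: fully open they stand 13 mm farther back than shut.
Start: joints at [1.081, 0.307, 1.506, -0, 1.328, -0.073], TCP at [232.278, 526.002, 231.305] pointing down, gripper open.
Joint ranges: [-3.12, 3.12], [-1.05, 2.28], [0.14, 2.33], [-1.42, 4.57], [0.1, 2.73], [-2.68, 2.68]. Speed limits (rad/s): [2.57, 2.57, 3.14, 3.14, 3.14, 3.14].

## Interface

Orientations are given as a unit quaternion [x, y, z, w].
In Python, from rig import readout, cams, ctrl gives the robot as it stands.
- The arm moves only by the shell command python3 -m pendant 'ROWS' [OPENING] [FORCE]. ROWS is JSON, a list that holds one entry, the list of rows, each a list of 6 numbers: the shift along the world's x, y, z each as a share of 0.2 m, from -1 to 1, then the turn, a rotation vector about the world's x, y, z each as a share of pi rad, from -1 to 1. In form: [[[x, y, z, wx, wy, wz], ...]]. A call has 1 to 10 rows; each row shifts and turns the pose as measured when the row begins; what a row does not reach is not made up. A row lasts 1/10 s, in which the tool goes at most 50 mm and 8.59 degrees, less where a joint would pass 70% of its speed; a pose out of reach is approached as far as the arm can. A call with a number of a shift or a turn outside -1 to 1 is refused whole. A call with a gripper value outside its range is refused whole. OPENING is the closure, from 0 (fully open) to 1 (shut), set as the call begins (- or left out, the last holds). The fingers move at their own pace and stop on an object; FORCE is the grip in N (left out, the last holds). Time passes only in rows, so rows that do not move let the fingers close. It gives the time, the measured TCP pose, the force and the opening at its end, in the units of the state.
- readout.state(): the state, without advancing time (a new reading comes with each control period).
- cams.camera(name): name is "scene" or "top" or "wrist"; returns a dict with "color" (420x560x3 uint8, red, green, blue), "intrinsics" (3x3 intrinsics, pixels), "world_from_camera" (4x4, takes a point from camera to world coordinates). Camera axes: x right, y up, looking along -z (the intrinsics and any distortion apply to the point x, -y, -z); pixel columns grow to the right and rows downward; lengths in mm; the calibration is good to about 2 mm. A picture is of the moment at which its call begins. There is no depth.
- ctrl.finish_job(): hands the job in, once; it reports no verdict.
The state is a dict: "time": time; "qpos": joint angles; "dq": joint speeds; "joint_torque": joint torques, N m; "tool_pos": TCP position; "eef_rot": TCP orientation; "contact_force": force on the tool from outside, world axes, zero at the start; "ft_torque": the same for the moment, N m; "finger_gap": finger opening in mm.
Only numpy, scipy, OpenCV 4.12 (cv2) and the standard library are available. Lean on these libraries where they do the work, as an engineer would, in place of code of your own. Each camera call takes 0.05 s, during which the arm holds its last target.

## Working session

There is one attempt and no reset: what is moved stays moved. The work goes in short steps, Python scripts to look and compute and a shell command to move; the robot and the scene stay as the last step left them, time stands still between calls to the robot, and variables do not carry over. Pictures are saved under pics/ and viewed, and the job is handed in when it is done.

```bash
mkdir -p pics; ls
python3 - <<'E'
from rig import readout, cams, ctrl
import cv2
print(readout.state(), ctrl.grip_depth)
for n in ("scene","top"):
    c=cams.camera(n); cv2.imwrite(f"pics/{n}0.png",cv2.cvtColor(c["color"],cv2.COLOR_RGB2BGR)); print(n,c["intrinsics"],c["world_from_camera"],c.keys())
E
```

```text
pics
{'time': 0.0, 'qpos': array([ 1.08152666e+00,  3.07570588e-01,  1.50769326e+00,  4.88707863e-06,
        1.32837593e+00, -7.35020990e-02]), 'dq': array([-5.55301546e-04,  6.74012112e-05, -6.12049143e-04, -3.72833658e-04,
        1.09862481e-03,  6.83020201e-04]), 'joint_torque': array([-8.60683667e-04, -4.57557392e+01, -2.51913124e+01,  2.57533242e-05,
        1.31184250e-02, -4.10696458e-06]), 'tool_pos': array([231.92964347, 525.38374654, 230.37491498]), 'eef_rot': array([ 2.06390177e-01,  9.78469237e-01, -9.82645744e-04, -2.86507633e-04]), 'contact_force': array([-0.34165906,  0.37650721, -0.07548336]), 'ft_torque': array([ 0.01985477, -0.01576023,  0.00018125]), 'finger_gap': 85.37604154328619} 18.700000000000003
scene [[401.79506849   0.         279.01741959]
 [  0.         401.79506849 207.39785401]
 [  0.           0.           1.        ]] [[-3.38807213e-02 -8.41968933e-01  5.38461153e-01  9.97023872e+02]
 [ 9.99424462e-01 -2.76341078e-02  1.96748853e-02  6.05532081e+01]
 [-1.68574862e-03  5.38817847e-01  8.42420611e-01  7.95717045e+02]
 [ 0.00000000e+00  0.00000000e+00  0.00000000e+00  1.00000000e+00]] dict_keys(['color', 'intrinsics', 'world_from_camera'])
top [[437.58268119   0.         281.01178759]
 [  0.         437.58268119 206.82882808]
 [  0.           0.           1.        ]] [[ 1.13008817e-02  9.95630138e-01 -9.26979988e-02  4.34750259e+02]
 [-9.99763275e-01  9.52655774e-03 -1.95611398e-02  6.07997599e+01]
 [-1.85925675e-02  9.28971130e-02  9.95502106e-01  1.00144334e+03]
 [ 0.00000000e+00  0.00000000e+00  0.00000000e+00  1.00000000e+00]] dict_keys(['color', 'intrinsics', 'world_from_camera'])
```

View pics/scene0.png

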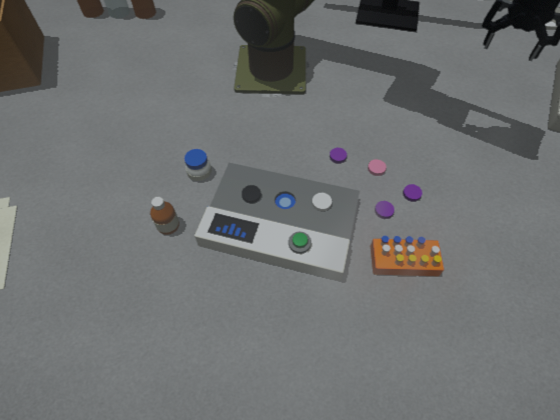

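View pics/top0.png

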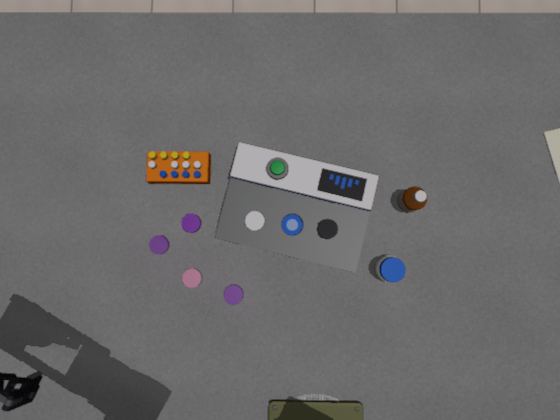

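Top view: the white disc is at (255,221), the blue port at (292,224), the black disc at (327,229) and the green button at (277,168). Things that could be taken for the white disc: the black disc (327,229), the purple discs (191,223), (159,245) and (233,294), the pink disc (192,278), all but the black one on the table, and the port itself (292,224). I choose the white one on the deck at (255,221). Next I'll measure it and check a close crop.

```bash
cat > h.py <<'E'
from rig import readout, cams, ctrl
import cv2, numpy as np
def ray(c,uv,z):
    K,T=c["intrinsics"],c["world_from_camera"]
    d=np.array([(uv[0]-K[0,2])/K[0,0],-(uv[1]-K[1,2])/K[1,1],-1.])
    d=T[:3,:3]@d; o=T[:3,3]; return (o+d*(z-o[2])/d[2])
def proj(c,p):
    K,T=c["intrinsics"],c["world_from_camera"]
    q=T[:3,:3].T@(np.asarray(p,float)-T[:3,3]); return np.array([K[0,0]*q[0]/-q[2]+K[0,2],K[1,1]*-q[1]/-q[2]+K[1,2]])
def blob(mask,near,r=25):
    m=mask.astype(np.uint8).copy(); yy,xx=np.mgrid[:m.shape[0],:m.shape[1]]
    m[(xx-near[0])**2+(yy-near[1])**2>r*r]=0
    n,l,s,ce=cv2.connectedComponentsWithStats(m); i=1+np.argmax(s[1:,4])
    cs,_=cv2.findContours((l==i).astype(np.uint8),0,2); hull=cv2.convexHull(cs[0])
    M=cv2.moments(hull); return np.array([M['m10']/M['m00'],M['m01']/M['m00']]),s[i,4]
def save(img,name,s=1):
    cv2.imwrite("pics/"+name,cv2.resize(cv2.cvtColor(img,cv2.COLOR_RGB2BGR),None,fx=s,fy=s,interpolation=cv2.INTER_CUBIC))
E
python3 - <<'E'
from h import *
near={"top":dict(white=(255,221,18),port=(292,224,18),black=(327,229,18),btn=(277,168,15)),
"scene":dict(white=(321,202,14),port=(285,200,16),black=(251,194,16),btn=(299,241,13))}
H=dict(white=44,port=32,black=44,btn=58)
for n in near:
    c=cams.camera(n); im=c["color"].astype(int); R,G,B=im[...,0],im[...,1],im[...,2]
    mk=dict(white=(im.min(2)>150),port=(B-R>40),black=(im.max(2)<50),btn=(G-R>40)&(G-B>20))
    for k,v in near[n].items():
        uv,a=blob(mk[k],v[:2],v[2]); print(n,k,uv.round(1),a,ray(c,uv,H[k]).round(1))
    save(c["color"][130:290,200:420] if n=="top" else c["color"][150:280,180:380],f"crop_{n}.png",3.5)
E
```

```text
top white [254.3 220.1] 279 [494.  137.8  44. ]
top port [291.8 224.3] 361 [486.3  55.5  32. ]
top black [326.6 228.7] 297 [476.9 -20.4  44. ]
top btn [277.1 167.4] 158 [609.   88.9  58. ]
scene white [321.7 200.4] 231 [494.6 138.2  44. ]
scene port [284.9 200.9] 247 [490.8  55.6  32. ]
scene black [251.9 199.5] 29 [497.6 -18.6  44. ]
scene btn [299.6 239. ] 156 [601.8  88.7  58. ]
```

View pics/crop_top.png

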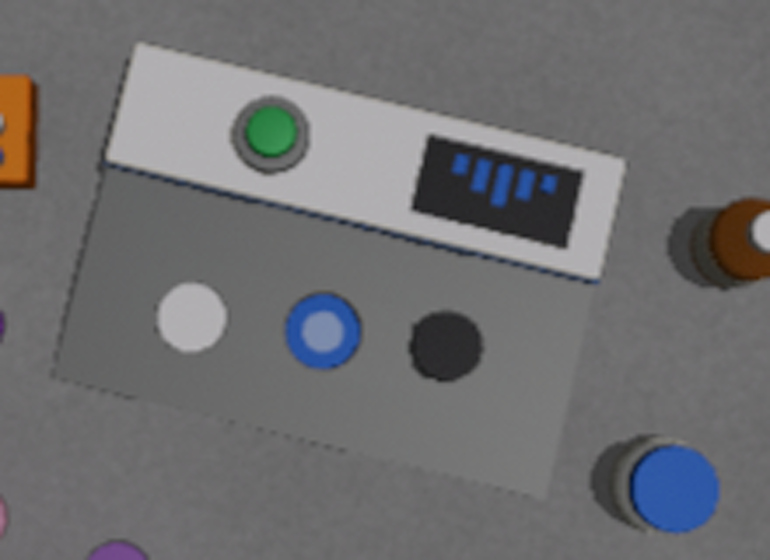

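View pics/crop_scene.png

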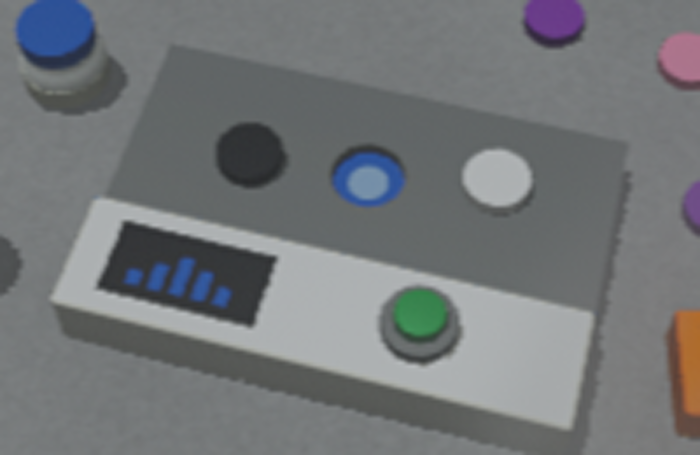

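The crops confirm the choice: one white disc on the deck (top crop 190,317), the port at (323,331), and the black disc well away at (446,346). Next I'll fit the reader pose from corners in both views, with the button's position and height.

Run:
```python
from h import *
from scipy.optimize import least_squares
t=cams.camera("top"); s=cams.camera("scene")
f=lambda o,p:np.array(o)+(np.array(p)+.5)/3.5-.5
obs=[]
for p,q in zip([(137,43),(625,158),(600,281),(105,163)],[(130,160,50),(130,-160,50),(50,-160,50),(50,160,50)]): obs.append((t,f((200,130),p),q))
for p,q in zip([(53,375),(545,496)],[(-90,160,32),(-90,-160,32)]): obs.append((t,f((200,130),p),q))
for p,q in zip([(97,199),(593,313),(573,428),(53,301),],[(50,-160,50),(50,160,50),(130,160,50),(130,-160,50)]): obs.append((s,f((180,150),p),q))
for p,q in zip([(172,45),(627,143)],[(-90,-160,32),(-90,160,32)]): obs.append((s,f((180,150),p),q))
obs.append((t,np.array([291.8,224.3]),(-20,0,30)))
def W(x,q):
    c,n=np.cos(x[2]),np.sin(x[2]); return [x[0]+c*q[0]-n*q[1],x[1]+n*q[0]+c*q[1],q[2]]
r=least_squares(lambda x:np.concatenate([proj(c,W(x,q))-uv for c,uv,q in obs]),[500,55,-.2],x_scale=[100,100,1],loss='soft_l1')
x=r.x;print(x,r.fun.reshape(-1,2).round(1).tolist())
P=W(x,(-20,0,32));print("port",P,"btn",W(x,(90,60,58)))
c,n=np.cos(x[2]),np.sin(x[2])
for k,w in dict(white=(494.3,138),black=(476.9,-20.4)).items():
    d=np.array(w)-x[:2]; print(k,"reader",c*d[0]+n*d[1],-n*d[0]+c*d[1])
    d=np.array(w)-P[:2]; print(np.linalg.norm(d),np.degrees(np.arctan2(d[1],d[0])))
# button triangulate
b=least_squares(lambda p:np.concatenate([proj(t,p)-[277.1,167.4],proj(s,p)-[299.6,239.]]),[605,89,60]).x;print(b)
```

```text
[ 5.06761716e+02  5.05731177e+01 -2.29737785e-01] [[-0.8, -1.2], [1.0, -0.5], [0.1, -0.3], [-0.7, -0.8], [-0.4, 0.6], [0.1, 1.0], [-0.5, -1.6], [1.1, -1.0], [0.0, 0.3], [-1.3, -0.0], [-0.4, -0.2], [0.4, -0.3], [0.2, -0.4]]
port [np.float64(487.2871932398357), np.float64(55.127561773372946), 32] btn [np.float64(608.0604010489515), np.float64(88.50168761205443), 58]
white reader -32.04334114562506 82.29203126871775
83.16862675481376 85.16305717596934
black reader -12.91497864356019 -75.90855579716391
76.23848352920169 -97.8306798489949
[607.18659953  88.40901932  67.91225576]
```

```bash
python3 -m pendant '[[[0.13,-0.17,-0.04,0,0,-0.04],[0.13,-0.17,-0.04,0,0,-0.04],[0.13,-0.17,-0.04,0,0,-0.04],[0.13,-0.17,-0.04,0,0,-0.04],[0.13,-0.17,-0.04,0,0,-0.04],[0.13,-0.17,-0.04,0,0,-0.04],[0.13,-0.17,-0.04,0,0,-0.04],[0.13,-0.17,-0.04,0,0,-0.04],[0.13,-0.17,-0.04,0,0,-0.04]]]' 0.7 20
```

```text
time: 1.2
tool_pos: [470.9, 215.2, 158.6]
eef_rot: [0.71, 0.704, 0.004, 0.002]
contact_force: [0.3, 0.8, -0.5]
finger_gap: 25.5
```

```bash
cat > st.py <<'E'
from h import *
from scipy.spatial.transform import Rotation as R
def st():
    s=readout.state(); m=R.from_quat(s["eef_rot"]).as_matrix()
    print("t",round(s["time"],2),"tcp",s["tool_pos"].round(1),"yang",np.degrees(np.arctan2(m[1,1],m[0,1])).round(2),"zax",m[:,2].round(3),"F",s["contact_force"].round(1),"gap",round(s["finger_gap"],1)); return s
if __name__=="__main__": st()
E
python3 st.py
```

```text
t 1.2 tcp [470.9 215.2 158.6] yang -0.54 zax [ 0.009  0.003 -1.   ] F [ 0.3  0.8 -0.5] gap 25.5
```

```bash
python3 -m pendant '[[[0.045,-0.055,-0.12,-0.001,0.003,-0.008],[0.045,-0.055,-0.12,0,0,-0.008],[0.045,-0.05,-0.12,0,0,-0.008],[0,0,-0.1,0,0,0],[0,0,0,0,0,0]]]'; python3 st.py
python3 - <<'E'
from h import *
for n in("wrist","scene"):
    c=cams.camera(n);save(c["color"],n+"1.png",1)
E
```

```text
time: 1.7
tool_pos: [504.8, 176.0, 64.0]
eef_rot: [0.742, 0.671, 0.002, 0.002]
contact_force: [-0.7, 0.0, 0.1]
finger_gap: 25.5
t 1.7 tcp [504.8 176.   64. ] yang -5.76 zax [ 0.005 -0.001 -1.   ] F [-0.7  0.   0.1] gap 25.5
```

View pics/wrist1.png

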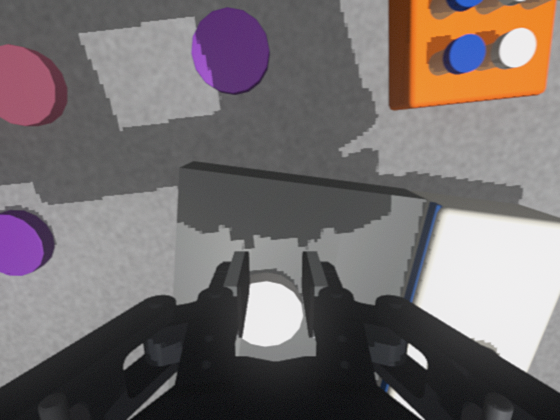

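View pics/scene1.png

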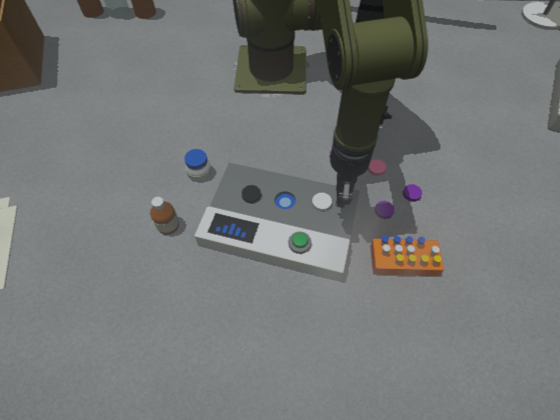

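The wrist image shows the white disc between the fingertips' sides at (270,313), with deck behind them. The scene image shows the gripper over the +y end, clear of the rack. I'll back off a little in +y, then feel for the deck.

```bash
python3 -m pendant '[[[-0.03,0.05,0,0,0.001,0.005],[0,0,-0.06,0,0,0],[0,0,-0.05,0,0,0],[0,0,0,0,0,0]]]'; python3 -m pendant '[[[0,0,-0.01,0,0,0],[0,0,-0.01,0,0,0],[0,0,0,0,0,0]]]';python3 st.py
```

```text
time: 2.2
tool_pos: [502.0, 190.2, 46.7]
eef_rot: [0.735, 0.678, 0.006, 0.003]
contact_force: [0.2, -0.1, -0.1]
finger_gap: 25.5
time: 2.5
tool_pos: [501.8, 190.5, 42.4]
eef_rot: [0.734, 0.679, 0.006, 0.003]
contact_force: [0.6, 0.5, -0.0]
finger_gap: 25.5
t 2.5 tcp [501.8 190.5  42.4] yang -4.53 zax [ 0.013  0.003 -1.   ] F [ 0.6  0.5 -0. ] gap 25.5
```

```bash
python3 -m pendant '[[[-0.015,-0.01,-0.01,0,0.002,0],[0,0,-0.01,0,0,0],[0,0,0,0,0,0]]]';python3 -m pendant '[[[0,0,-0.008,0,0,0],[0,0,0,0,0,0]]]';python3 st.py
```

```text
time: 2.8
tool_pos: [498.9, 188.1, 38.3]
eef_rot: [0.735, 0.678, 0.004, 0.001]
contact_force: [-0.0, 0.8, 1.0]
finger_gap: 25.3
time: 3.0
tool_pos: [498.9, 187.9, 36.6]
eef_rot: [0.735, 0.678, 0.004, 0.001]
contact_force: [0.1, 0.6, 0.2]
finger_gap: 25.8
t 3.0 tcp [498.9 187.9  36.6] yang -4.57 zax [ 0.007  0.003 -1.   ] F [0.1 0.6 0.2] gap 25.8
```

```bash
python3 -m pendant '[[[0,0,-0.01,0,0,0],[0,0,0,0,0,0]]]';python3 -m pendant '[[[0,0,-0.01,0,0,0],[0,0,0,0,0,0]]]';python3 st.py
```

```text
time: 3.2
tool_pos: [499.1, 187.9, 34.5]
eef_rot: [0.735, 0.678, 0.004, 0.001]
contact_force: [0.4, -0.5, -0.3]
finger_gap: 25.8
time: 3.4
tool_pos: [499.1, 188.0, 32.3]
eef_rot: [0.735, 0.678, 0.004, 0.001]
contact_force: [1.0, 0.9, -0.6]
finger_gap: 25.3
t 3.4 tcp [499.1 188.   32.3] yang -4.57 zax [ 0.008  0.003 -1.   ] F [ 1.   0.9 -0.6] gap 25.3
```

```bash
for i in 1; do python3 -m pendant '[[[0,0,-0.008,0,0,0],[0,0,0,0,0,0]]]';done; python3 -m pendant '[[[0,0,-0.008,0,0,0],[0,0,0,0,0,0]]]';python3 st.py
```

```text
time: 3.6
tool_pos: [499.6, 188.2, 32.4]
eef_rot: [0.735, 0.678, 0.004, 0.002]
contact_force: [-0.1, 0.7, -0.7]
finger_gap: 25.7
time: 3.8
tool_pos: [500.1, 188.3, 32.3]
eef_rot: [0.735, 0.678, 0.005, 0.002]
contact_force: [-0.7, 0.7, 0.1]
finger_gap: 25.8
t 3.8 tcp [500.1 188.3  32.3] yang -4.56 zax [ 0.01   0.004 -1.   ] F [-0.7  0.7  0.1] gap 25.8
```

z stalls at 32.3 mm, so the tips are on the deck, which matches the 32 mm given. I'll raise 4 mm and start the push.

```bash
python3 -m pendant '[[[-0.008,0,0.02,0,0.002,0],[0,0,0,0,0,0]]]'; python3 st.py; python3 -m pendant '[[[-0.003,-0.035,0,0,0,0],[-0.003,-0.035,0,0,0,0],[-0.003,-0.035,0,0,0,0],[-0.003,-0.035,0,0,0,0],[-0.003,-0.035,0,0,0,0],[-0.003,-0.035,0,0,0,0],[0,0,0,0,0,0]]]';python3 st.py
python3 - <<'E'
from h import *
for n in("wrist","scene"):
    c=cams.camera(n);save(c["color"] if n=="wrist" else c["color"][150:280,180:380],n+"2.png",1 if n=="wrist" else 3.5)
E
```

```text
time: 4.0
tool_pos: [498.3, 188.4, 36.4]
eef_rot: [0.735, 0.678, 0.003, -0.0]
contact_force: [-0.3, 0.1, 0.2]
finger_gap: 25.7
t 4.0 tcp [498.3 188.4  36.4] yang -4.56 zax [ 0.004  0.004 -1.   ] F [-0.3  0.1  0.2] gap 25.7
time: 4.7
tool_pos: [494.0, 142.1, 35.7]
eef_rot: [0.735, 0.678, 0.002, -0.001]
contact_force: [0.2, -0.1, -0.0]
finger_gap: 25.7
t 4.7 tcp [494.  142.1  35.7] yang -4.6 zax [ 0.003  0.004 -1.   ] F [ 0.2 -0.1 -0. ] gap 25.7
```

View pics/wrist2.png

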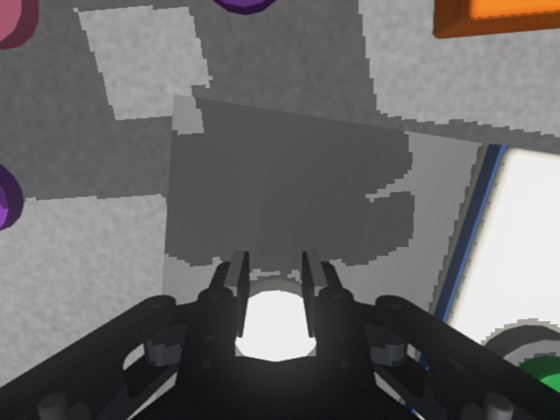

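View pics/scene2.png

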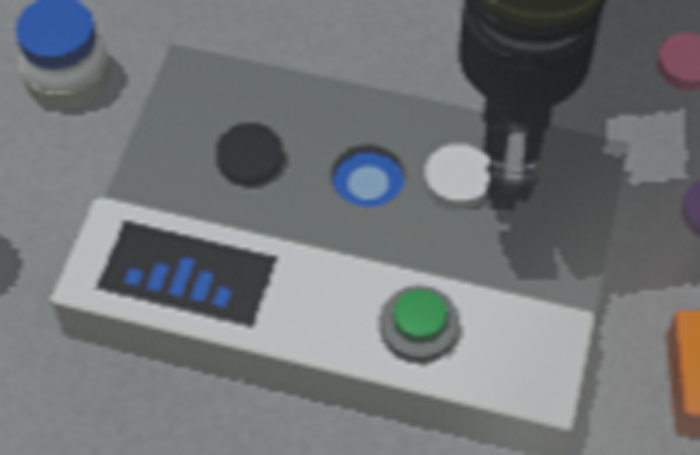

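The disc, at (458,173) in the scene crop, is cradled by the fingertips and moving toward the port at (368,178). I'll measure it before finishing the push.

Run:
```python
from h import *
for n in("top","scene"):
    c=cams.camera(n)
    if n=="scene": print(ray(c,(180+459.5/3.5,150+175/3.5),44)) ; print(ray(c,(180+498/3.5,150+179.5/3.5),44))
    else: save(c["color"][180:270,220:340],"top2.png",6)
```

```text
[494.43983319 114.79481915  44.        ]
[497.09775216 139.40930543  44.        ]
```

View pics/top2.png

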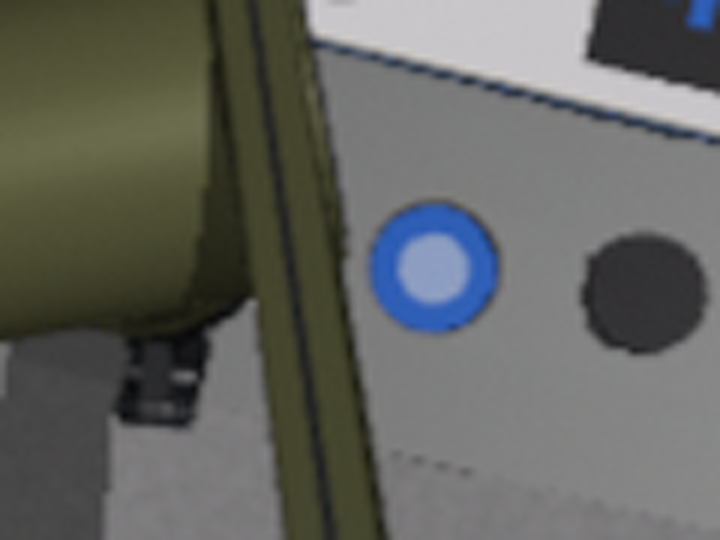

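```bash
python3 -m pendant '[[[0,0,0.018,0,0,0],[-0.003,-0.035,0,0,0,0],[-0.003,-0.035,0,0,0,0],[-0.003,-0.035,0,0,0,0],[-0.002,-0.025,0,0,0,0],[-0.002,-0.025,0,0,0,0],[0,0,0,0,0,0]]]';python3 st.py
python3 - <<'E'
from h import *
for n in("wrist","scene"):
    c=cams.camera(n);save(c["color"] if n=="wrist" else c["color"][150:280,180:380],n+"3.png",1 if n=="wrist" else 3.5)
E
```

```text
time: 5.6
tool_pos: [491.4, 110.2, 39.7]
eef_rot: [0.734, 0.679, 0.003, -0.0]
contact_force: [0.7, -0.1, 0.3]
finger_gap: 25.5
t 5.6 tcp [491.4 110.2  39.7] yang -4.47 zax [ 0.003  0.004 -1.   ] F [ 0.7 -0.1  0.3] gap 25.5
```

View pics/scene3.png

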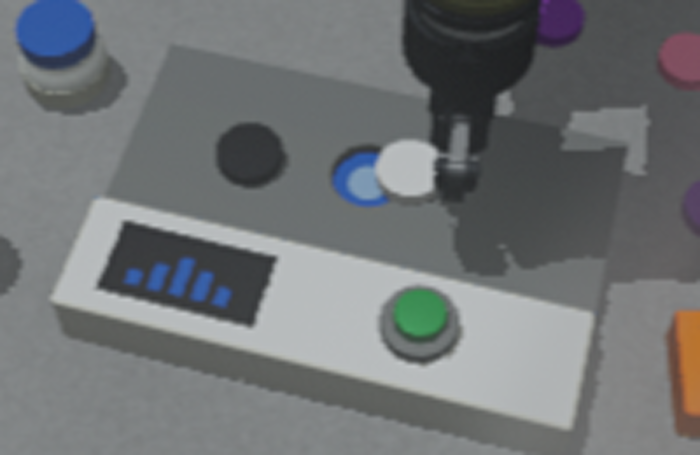

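```bash
python3 - <<'E'
from h import *
c=cams.camera("scene"); print(ray(c,(180+410/3.5,150+171/3.5),44), ray(c,(180+368/3.5,150+177.5/3.5),32))
im=c["color"].astype(int); uv,a=blob(im.min(2)>140,(296.5,198.5),13);print(uv,a,ray(c,uv,44))
for p in [(487.2,55.2,32),(488.9,81.3,44)]: print((proj(c,p)-[180,150])*3.5)
E
python3 -m pendant '[[[-0.002,-0.025,0,0,0,0],[-0.002,-0.025,0,0,0,0],[-0.002,-0.025,0,0,0,0],[0,0,0,0,0,0]]]';python3 st.py
python3 - <<'E'
from h import *
for n in("wrist","scene"):
    c=cams.camera(n);save(c["color"] if n=="wrist" else c["color"][150:280,180:380],n+"4.png",1 if n=="wrist" else 3.5)
E
```

```text
[492.3895481   83.00666663  44.        ] [490.32791549  56.06505205  32.        ]
[296.03215686 197.47686275] 227 [488.72296014  80.46622261  44.        ]
[366.79819914 173.47229804]
[407.40336415 166.43174019]
time: 6.15
tool_pos: [490.5, 95.4, 39.7]
eef_rot: [0.734, 0.68, 0.003, -0.0]
contact_force: [-1.0, 0.4, -0.0]
finger_gap: 25.4
t 6.15 tcp [490.5  95.4  39.7] yang -4.36 zax [ 0.004  0.005 -1.   ] F [-1.   0.4 -0. ] gap 25.4
```

View pics/scene4.png

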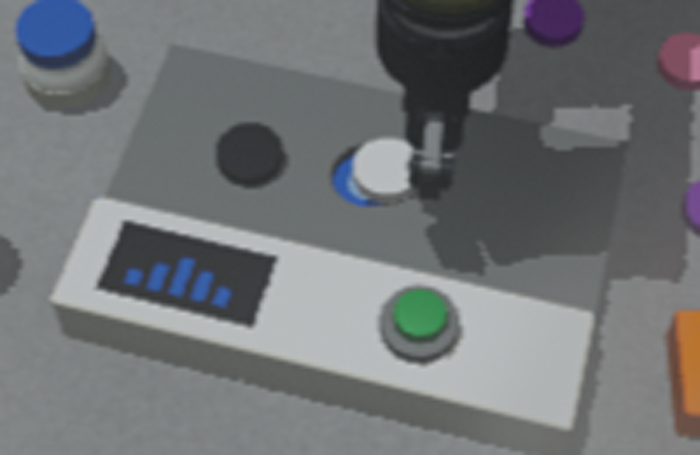

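View pics/wrist4.png

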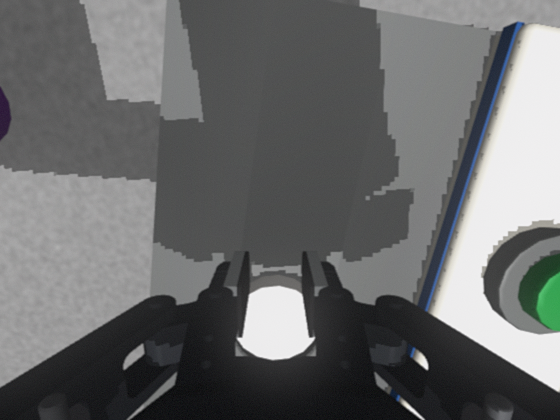

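The disc overlaps the port, at (386,168) in the scene crop, and is still flat. About 11 mm is left.

```bash
python3 - <<'E'
from h import *
c=cams.camera("scene"); im=c["color"].astype(int); uv,a=blob(im.min(2)>140,(289.5,197.5),13);print(uv,a,ray(c,uv,44))
E
python3 -m pendant '[[[-0.004,-0.02,0,0,0,0],[-0.002,-0.02,0,0,0,0],[-0.002,-0.015,0,0,0,0],[0,0,0,0,0,0]]]';python3 st.py
python3 - <<'E'
from h import *
for n in("wrist","scene"):
    c=cams.camera(n);save(c["color"] if n=="wrist" else c["color"][150:280,180:380],n+"5.png",1 if n=="wrist" else 3.5)
E
```

```text
[289.14987715 196.78869779] 217 [487.35676152  64.90875976  44.        ]
time: 6.7
tool_pos: [488.9, 84.2, 39.7]
eef_rot: [0.733, 0.68, 0.003, -0.0]
contact_force: [-0.6, -0.6, -0.4]
finger_gap: 25.9
t 6.7 tcp [488.9  84.2  39.7] yang -4.31 zax [ 0.004  0.005 -1.   ] F [-0.6 -0.6 -0.4] gap 25.9
```

View pics/scene5.png

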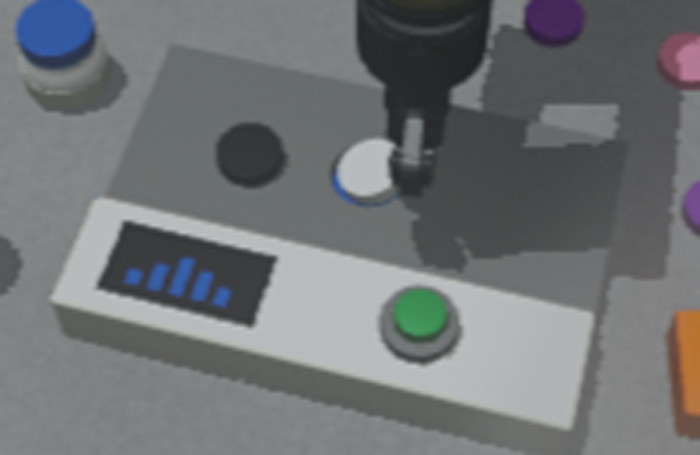

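View pics/wrist5.png

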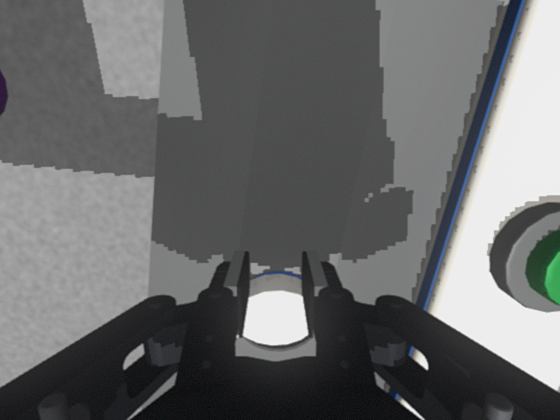

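The disc looks partly in and tilted, with blue showing on its console and far sides. I'll back off along +y and look unobstructed.

```bash
python3 -m pendant '[[[0.004,0.05,0,0,0,0],[0.004,0.1,0.1,0,0,0],[0,0.1,0.15,0,0,0],[0,0.1,0.1,0,0,0],[0,0,0,0,0,0]]]';python3 st.py
python3 - <<'E'
from h import *
c=cams.camera("wrist");save(c["color"],"wrist6.png",1)
c=cams.camera("scene");save(c["color"][160:240,220:340],"scene6.png",6)
im=c["color"].astype(int); uv,a=blob(im.min(2)>140,(285,198.5),14);print(uv,a,ray(c,uv,34))
c=cams.camera("top");save(c["color"][180:270,240:360],"top6.png",6)
im=c["color"].astype(int); uv,a=blob(im.min(2)>140,(291,223),14);print(uv,a,ray(c,uv,34))
E
```

```text
time: 7.3
tool_pos: [489.6, 158.7, 111.0]
eef_rot: [0.734, 0.679, 0.002, -0.002]
contact_force: [0.2, 0.4, -0.8]
finger_gap: 25.7
t 7.3 tcp [489.6 158.7 111. ] yang -4.46 zax [ 0.001  0.006 -1.   ] F [ 0.2  0.4 -0.8] gap 25.7
[285.49268668 197.57351809] 238 [483.01650413  56.65494189  34.        ]
[291.11962617 224.05981308] 288 [486.77502297  57.01764129  34.        ]
```

View pics/scene6.png

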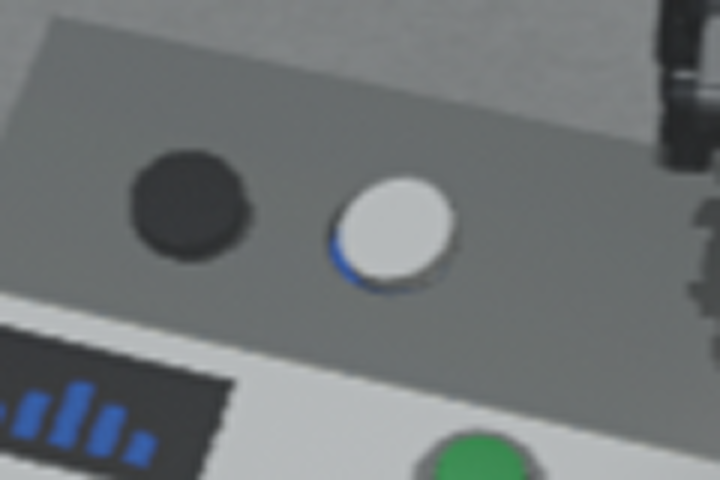

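View pics/top6.png

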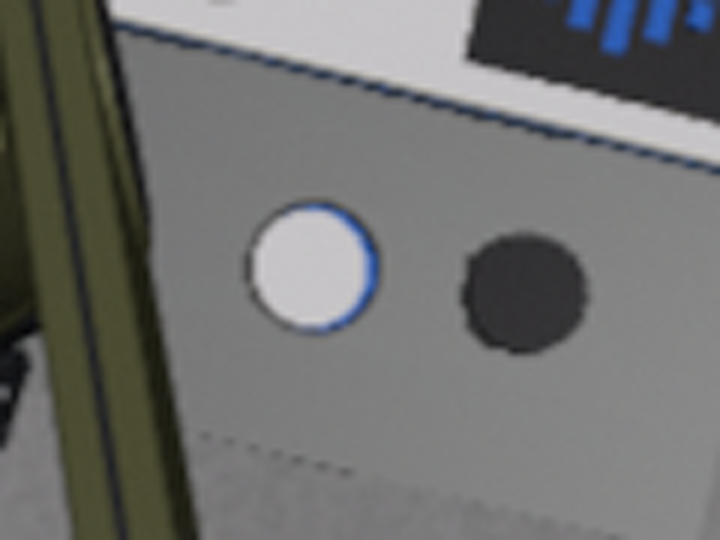

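View pics/wrist6.png

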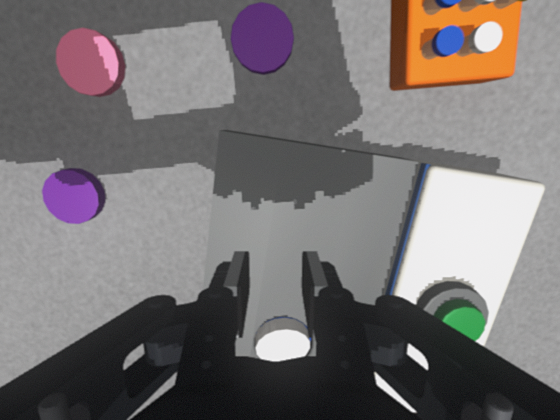

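The scene and top crops show the disc in the port but tilted. Its -y edge is down, with a blue crescent on that side at top crop (372,270), and the +y edge still hangs on the rim. I'll nudge it again a little further with the tips lower, about 3 mm above the deck.

```bash
python3 -m pendant '[[[0,-0.1,-0.12,0,0.001,0],[0,-0.1,-0.12,0,0,0],[0,-0.04,-0.08,0,0,0],[0,0,-0.03,0,0,0],[0,0,0,0,0,0]]]';python3 st.py
```

```text
time: 7.95
tool_pos: [483.6, 103.7, 32.0]
eef_rot: [0.735, 0.678, -0.005, -0.006]
contact_force: [-0.3, 4.7, 13.2]
finger_gap: 25.8
t 7.95 tcp [483.6 103.7  32. ] yang -4.7 zax [-0.015  0.003 -1.   ] F [-0.3  4.7 13.2] gap 25.8
```

```bash
python3 -m pendant '[[[0.01,0,0.02,0,-0.004,0],[0.02,0,0,0,0,0],[0,0,0,0,0,0]]]';python3 st.py
```

```text
time: 8.25
tool_pos: [489.6, 103.6, 35.9]
eef_rot: [0.736, 0.677, -0.0, -0.002]
contact_force: [-0.1, -0.2, 0.6]
finger_gap: 25.6
t 8.25 tcp [489.6 103.6  35.9] yang -4.75 zax [-0.003  0.002 -1.   ] F [-0.1 -0.2  0.6] gap 25.6
```

```bash
python3 -m pendant '[[[0.006,-0.03,0,0,0,0],[0,-0.03,0,0,0,0],[-0.001,-0.02,0,0,0,0],[-0.001,-0.015,0,0,0,0],[-0.001,-0.01,0,0,0,0],[0,0,0,0,0,0]]]';python3 st.py
python3 - <<'E'
from h import *
c=cams.camera("scene");save(c["color"][160:240,220:340],"scene7.png",6)
c=cams.camera("top");save(c["color"][180:270,240:360],"top7.png",6)
E
```

```text
time: 8.85
tool_pos: [490.2, 80.7, 36.3]
eef_rot: [0.736, 0.677, -0.0, -0.002]
contact_force: [-0.7, 0.5, -0.1]
finger_gap: 25.8
t 8.85 tcp [490.2  80.7  36.3] yang -4.72 zax [-0.003  0.002 -1.   ] F [-0.7  0.5 -0.1] gap 25.8
```

View pics/scene7.png

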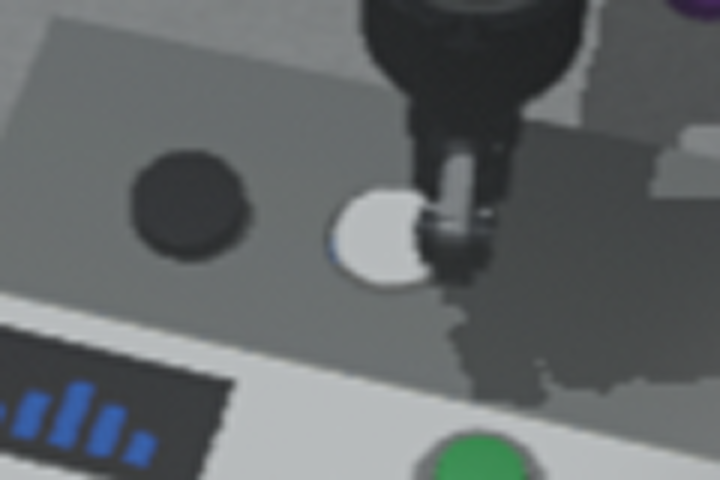

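It looks as if it has dropped. I'll retract and check, closing the fingers on the way for the button.

```bash
python3 -m pendant '[[[0.004,0.05,0,0,0,0],[0.004,0.1,0.1,0,0,0],[0,0.1,0.15,0,0,0],[0,0.1,0.1,0,0,0],[0,0,0,0,0,0]]]' 1 20;python3 st.py
python3 - <<'E'
from h import *
c=cams.camera("scene");save(c["color"][160:240,220:340],"scene8.png",6)
im=c["color"].astype(int); uv,a=blob(im.min(2)>140,(285,199.5),14);print(uv,a,ray(c,uv,34))
c=cams.camera("top");save(c["color"][180:270,240:360],"top8.png",6)
im=c["color"].astype(int); uv,a=blob(im.min(2)>140,(291,223),14);print(uv,a,ray(c,uv,34))
E
```

```text
time: 9.45
tool_pos: [490.9, 155.8, 107.6]
eef_rot: [0.736, 0.677, -0.001, -0.003]
contact_force: [-0.4, -0.5, -0.1]
finger_gap: -0.1
t 9.45 tcp [490.9 155.8 107.6] yang -4.82 zax [-0.006  0.004 -1.   ] F [-0.4 -0.5 -0.1] gap -0.1
[284.92790698 199.02403101] 235 [487.0469736   55.46810087  34.        ]
[291.73588342 224.18397086] 294 [486.51429473  55.6525875   34.        ]
```

View pics/scene8.png

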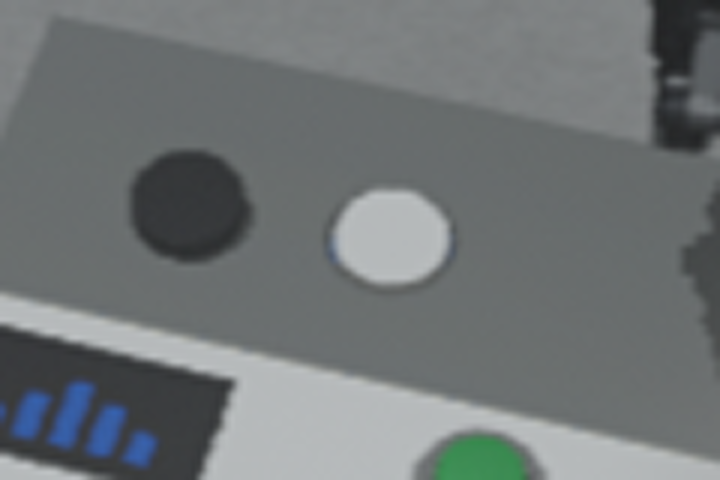

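View pics/top8.png

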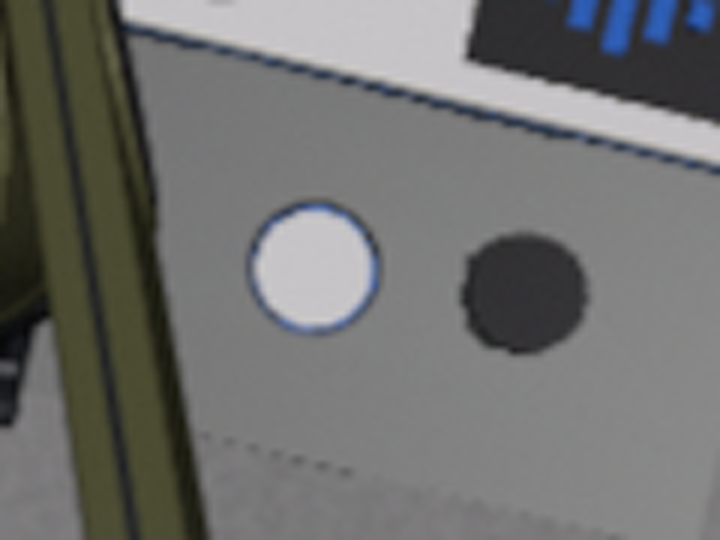

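Seated: an even blue ring shows in the top crop, and both views, taken at z=34 (2 mm proud), give (487, 55.5), which is the port centre. Now over the button at (607.6, 88.5), top at about z 68.

```bash
python3 -m pendant '[[[0.14,-0.08,0,0,-0.001,0],[0.14,-0.08,0,0,0,0],[0.14,-0.08,0,0,0,0],[0.14,-0.08,-0.03,0,0,0],[0,0,0,0,0,0]]]';python3 st.py
```

```text
time: 10.05
tool_pos: [597.1, 83.7, 91.7]
eef_rot: [0.736, 0.677, -0.009, -0.006]
contact_force: [0.4, 1.1, -0.3]
finger_gap: 0.2
t 10.05 tcp [597.1  83.7  91.7] yang -4.75 zax [-0.021 -0.003 -1.   ] F [ 0.4  1.1 -0.3] gap 0.2
```

```bash
python3 -m pendant '[[[0.05,0.024,0,0.001,-0.006,0],[0,0,0,0,0,0]]]';python3 st.py
python3 - <<'E'
from h import *
c=cams.camera("wrist");save(c["color"],"wrist9.png",1)
c=cams.camera("scene");save(c["color"][190:270,240:360],"scene9.png",6)
E
```

```text
time: 10.25
tool_pos: [605.4, 87.1, 88.5]
eef_rot: [0.737, 0.676, -0.003, -0.003]
contact_force: [0.1, -0.5, -0.3]
finger_gap: 0.2
t 10.25 tcp [605.4  87.1  88.5] yang -4.91 zax [-0.008  0.    -1.   ] F [ 0.1 -0.5 -0.3] gap 0.2
```

View pics/wrist9.png

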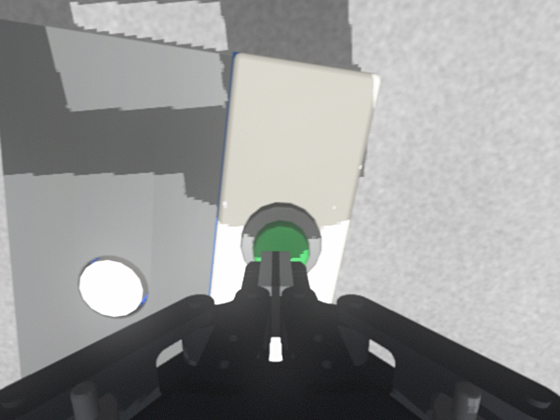

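View pics/scene9.png

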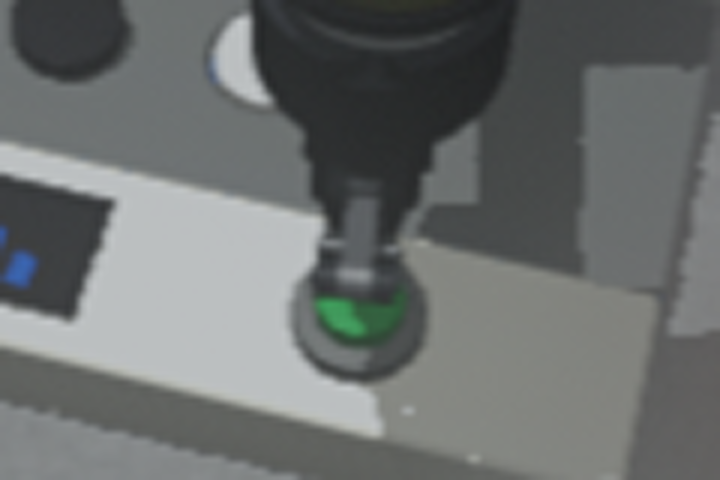

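The wrist and scene pictures show the shut tips right above the green button, at (282,250) and (360,310). Now I'll descend with force checks.

```bash
python3 -m pendant '[[[0.012,0.007,-0.04,0,-0.002,0],[0,0,-0.02,0,0,0],[0,0,0,0,0,0]]]';python3 -m pendant '[[[0,0,-0.015,0,0,0]]]';python3 -m pendant '[[[0,0,-0.015,0,0,0]]]';python3 -m pendant '[[[0,0,-0.015,0,0,0]]]';python3 st.py
```

```text
time: 10.65
tool_pos: [603.9, 90.1, 75.9]
eef_rot: [0.736, 0.677, -0.002, -0.002]
contact_force: [-0.9, 0.3, -0.7]
finger_gap: 0.1
time: 10.75
tool_pos: [603.8, 90.4, 73.1]
eef_rot: [0.736, 0.677, -0.002, -0.001]
contact_force: [0.5, 0.1, -0.5]
finger_gap: 0.2
time: 10.85
tool_pos: [603.7, 90.5, 70.1]
eef_rot: [0.735, 0.678, -0.002, -0.001]
contact_force: [-0.4, -1.2, 2.4]
finger_gap: -0.0
time: 10.95
tool_pos: [603.7, 90.5, 67.3]
eef_rot: [0.735, 0.678, -0.002, -0.001]
contact_force: [-0.3, -0.1, 4.5]
finger_gap: -0.0
t 10.95 tcp [603.7  90.5  67.3] yang -4.67 zax [-0.004 -0.    -1.   ] F [-0.3 -0.1  4.5] gap -0.0
```

```bash
python3 -m pendant '[[[0.015,-0.008,-0.01,0,0,0]]]';python3 -m pendant '[[[0.01,0,-0.02,0,0,0]]]';python3 -m pendant '[[[0,0,-0.03,0,0,0]]]';python3 -m pendant '[[[0,0,-0.03,0,0,0]]]';python3 st.py
```

```text
time: 11.05
tool_pos: [604.6, 89.9, 65.7]
eef_rot: [0.735, 0.678, -0.002, -0.003]
contact_force: [-12.6, 6.1, 25.7]
finger_gap: -0.1
time: 11.15
tool_pos: [604.7, 90.1, 65.2]
eef_rot: [0.735, 0.678, -0.003, -0.004]
contact_force: [-16.6, -2.7, 50.5]
finger_gap: 0.0
time: 11.25
tool_pos: [604.6, 90.1, 65.2]
eef_rot: [0.735, 0.678, -0.003, -0.004]
contact_force: [-13.0, -2.4, 52.6]
finger_gap: -0.0
time: 11.35
tool_pos: [604.6, 90.1, 65.4]
eef_rot: [0.735, 0.678, -0.002, -0.003]
contact_force: [-12.1, -0.2, 40.9]
finger_gap: 0.0
t 11.35 tcp [604.6  90.1  65.4] yang -4.67 zax [-0.007  0.002 -1.   ] F [-12.1  -0.2  40.9] gap 0.0
```

Run:
```python
from h import *
c=cams.camera("scene");save(c["color"][190:270,240:360],"scene10.png",6)
c=cams.camera("wrist");save(c["color"],"wrist10.png",1)
```

```text
(no output)
```

View pics/scene10.png

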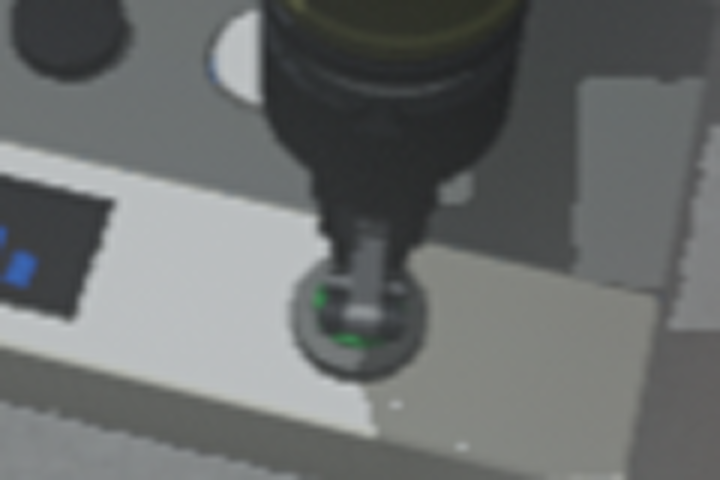

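View pics/wrist10.png

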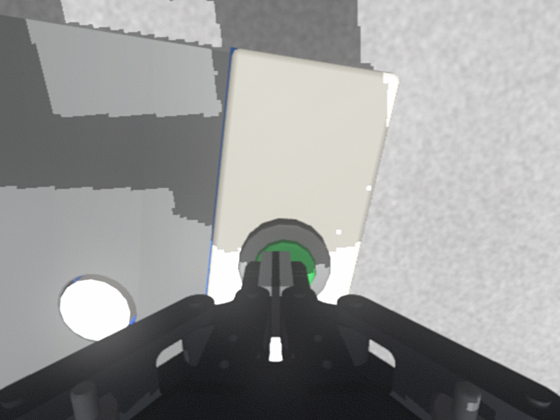

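The button is held down under the tips at a hard stop: z = 65.2 with 40–50 N, against a 5 N spring, about 6 mm below first contact. The collar sits lower, so it isn't what stopped the tips. Letting go and moving clear.

```bash
python3 -m pendant '[[[0,0,0.03,0,0,0],[0,0,0.1,0,0,0],[0,0,0.2,0,0,0],[-0.05,0.1,0.2,0,0,0],[-0.15,0.2,0.2,0,0,0],[-0.15,0.2,0.1,0,0,0],[-0.15,0.2,0,0,0,0],[-0.15,0.2,0,0,0,0],[0,0,0,0,0,0],[0,0,0,0,0,0]]]';python3 st.py
python3 - <<'E'
from h import *
s=cams.camera("scene");save(s["color"][130:290,140:460],"scene11.png",2.4)
t=cams.camera("top");save(t["color"][130:290,130:450],"top11.png",2.4)
for c,n,b in((s,(285,199.5),(299.6,239)),(t,(291,223),(277,167.4))):
    im=c["color"].astype(int); uv,a=blob(im.min(2)>140,n,14);print(uv,a,ray(c,uv,34))
    R_,G,B=im[...,0],im[...,1],im[...,2]; print("btn",blob((G-R_>40)&(G-B>20),b,14))
E
```

```text
time: 12.45
tool_pos: [482.0, 265.3, 233.0]
eef_rot: [0.737, 0.676, 0.005, -0.001]
contact_force: [0.6, 0.2, 0.7]
finger_gap: 0.2
t 12.45 tcp [482.  265.3 233. ] yang -4.91 zax [ 0.007  0.009 -1.   ] F [0.6 0.2 0.7] gap 0.2
[284.84862745 199.07921569] 234 [487.20425727  55.29133362  34.        ]
btn (array([299.6344086 , 238.97968937]), np.int32(156))
[291.75304136 224.18126521] 293 [486.52067343  55.61470655  34.        ]
btn (array([277.06843267, 167.26600442]), np.int32(165))
```

View pics/scene11.png

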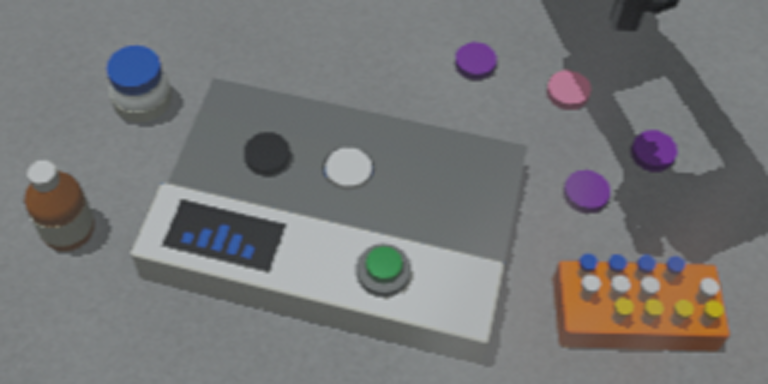

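View pics/top11.png

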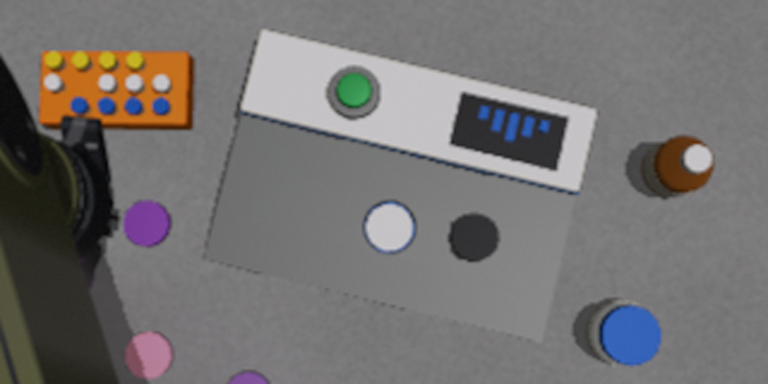

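```bash
python3 -c "
from rig import ctrl; print(ctrl.finish_job())"
```

```text
the job is handed in; nothing more can be done
None
```

I slid the white disc into the port with the fingertips, pressed the green button to its stop, let go, moved clear and handed the job in at about 12.5 s.

- **Disc:** On the first push it went into the port but stayed tilted on the rim. A second, lower nudge seated it. My last pictures show an even blue ring around it, and both cameras put it within about 1 mm of the port centre when taken as 2 mm proud.
- **Button:** I pressed it only after the disc was seated, about 4 mm off centre. The tips met a hard stop at z ≈ 65 mm with 40–50 N, against the 5 N spring. There is no direct reading of the button's travel. I judged it fully down from the force and depth, and because the collar around it appears too low to have stopped the tips. It sprang back to where it was before.
- **Disagreement:** The cameras put the button's top at about 68 mm, while the tips first felt it nearer 70–72 mm.
- **Deck contact:** The fingertips touched the deck twice. The first was a deliberate light touch to find its height; the second was unintended, at about 13 N, while lowering for the second nudge.
- **Other things:** The black disc, bottle, jar and rack look unmoved in the final pictures, and the gripper is touching nothing.

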